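# Load a label roll and snap its retaining cap on

## Task

Load the label dispenser: lower the white label roll over the spindle until it sits flat on the turntable, then push the orange cap down onto the stud above it until it clicks fully home. Keep pushing after the click: finish while your gripper is still holding the cap pressed firmly down (about 10 N), and leave the other things on the bench where they are.

Things in the scene. Friction and masses are not known exactly. Their poses are not given: they have to be found in the camera images.
- dispenser: Label dispenser, fixed: grey base 130 (x) x 110 (y) x 22 mm; round aluminium turntable 80 mm dia, top 30 mm above the bench; in its middle an upright black spindle 23 mm dia, top tapered, ending at 76 mm, then a thinner brass stud. Steel tear bar (top at 43 mm) along the -x edge, 60 mm from the spindle; two black pegs 36 mm high at the +x corners. Origin: on the bench, on the spindle axis; z up.
- stud: Brass stud on top of the spindle, fixed: 16 mm dia, from 76 to 101.5 mm above the bench, top edge chamfered 2.5 mm. Four smooth steel snap balls, each on a spring, stand out of its sides to a radius of 11.5 mm, centred 92.5 mm above the bench, and look like one steel bulge. Origin: centre of the stud's foot, 76 mm above the bench.
- spindle_seat (a point): Point on the spindle axis at the turntable's top, 30 mm above the bench: the roll's origin is here when the roll is seated. Axes as the dispenser's.
- stud_top (a point): Centre of the stud's top face, 101.5 mm above the bench.
- cap_home (a point): Point on the stud's axis, 83 mm above the bench: the cap's origin is here when fully home (roof on the stud's top, flange 3 mm above the roll). The lip meets the balls 14 mm before home; the push rises to 7-11 N some 11 mm before home, falls away, and over the last 6 mm the balls snap the cap down (the click). It stops hard at home and stays on by itself. Axes as the dispenser's.
- roll: White label roll with a brown cardboard core, loose, standing on end on the bench: 58 mm outside dia, 50 mm high, a 28 mm hole right through, about 110 g. Origin: centre of its underside; z along the hole, up. Its two ends are alike.
- cap: Orange snap cap, loose, standing mouth down: ribbed barrel 30 mm dia (31 over ribs), 40 mm high in all, flange 44 mm dia x 4 mm at the bottom; about 40 g. Blind bore from below 18.5 mm deep: first a lip 4 mm high with a 19 mm hole, above it 25 mm wide. Origin: centre of its underside; z up.
- tape_roll: Bystander, loose: amber packing-tape roll lying flat, 90 mm outside dia, 48 mm high, 76 mm hole. Origin: centre of its underside.
- bottle: Bystander, loose: white plastic bottle with a blue cap, 60 mm dia, 130 mm high, upright. Origin: centre of its underside.
- hammer: Bystander, loose: hammer with a blue handle lying along its own x, 260 mm long, at the back of the bench. Origin: centre of its underside.
- screwdriver: Bystander, loose: screwdriver with a red handle lying along its own x, 200 mm long, at the back. Origin: centre of its underside.
- tape_measure: Bystander, loose: yellow and black tape measure, 70 x 38 x 62 mm high, on the left. Origin: centre of its underside.
- stapler: Bystander, loose: blue and black stapler, 150 x 34 x 47 mm high, on the right. Origin: centre of its underside.
There are look-alikes about, which are no part of the job. Of the things shaped like the roll, the white one is meant.

How it is judged (in metres and radians):
On the way, in this order (a step that is already met when the one before it is completed fails the run):
1. the label roll is down on the turntable, over the spindle, and let go (horizontal distance between roll and spindle_seat below 0.005 m and z of roll in the frame of spindle_seat below 0.003 m and angle between roll's own z axis and vertical below 0.08 rad and contact force between the fingers and roll below 0.2 N), for 0.2 s.
2. the cap is clicked fully home on the stud (z of cap in the frame of cap_home below 0.0025 m and horizontal distance between cap and cap_home below 0.003 m and angle between cap's own z axis and vertical below 0.1 rad), for 0.1 s.
At the end, for the whole second after the job is handed in: Cap clicked home (origin at most 2.5 mm above cap_home, within 3 mm of the axis, tilt under 0.1 rad), at rest, pressed on the stud with over 4 N by the fingers, still on it (over 3 N); roll at rest on the turntable (at most 3 mm above it, within 5 mm of the axis, tilt under 0.08 rad) (all of step 2 and horizontal distance between roll and spindle_seat below 0.005 m and z of roll in the frame of spindle_seat below 0.003 m and angle between roll's own z axis and vertical below 0.08 rad and contact force between cap and stud above 4 N and contact force between the fingers and cap above 3 N and linear speed of each of cap, roll below 0.02 m/s); the arm keeps its last pose, push and grip.
It fails at once if another thing on the bench is moved by more than 40 mm (distance of any of tape_roll, bottle, hammer, screwdriver, tape_measure, stapler from where it was at the start of the episode above 0.04 m).
It also fails if it takes over 67 s, if anything falls off the work surface, if the arm or the gripper's body presses on something with over 40 N, if the wrist force passes 120 N, or if a joint passes its speed limit or range.

## Robot

A 6-joint arm with a two-finger parallel gripper is mounted at the origin on the work surface. World frame = base frame: x ahead of the robot, y to its left, z up, the work surface at z = 0. Lengths are in m, angles in degrees, forces in N, time in s.
With the tool pointing down it reaches from about 0.275 to 0.85 m from the base axis. Payload 5.2 kg.
Tool frame: the origin (TCP) lies between the finger pads; the fingertips stand 14 mm ahead of it and the grasp point (between the pads) lies 5 mm behind it (nose_length is the distance from the TCP to the fingertips, in m); z points along the fingers, y is the line along which they close (so a half turn about z gives the same grasp; the last joint's range is limited). The gripper opens to 85 mm and grips with 20 to 120 N. Pads are 22 mm wide; open, the fingers measure 114 mm over their backs; the gripper's body (76 mm by 85 mm) begins 54 mm behind the grasp point. The pads swing forward as they close: fully open they stand 13 mm farther back than shut.
Start: joints at [-81.692, 14.817, 87.949, -0, 77.235, -11.62], TCP at [0.187, -0.517, 0.245] pointing down, gripper open.
Joint ranges: [-179.93, 179.93], [-52.35, 119.4], [10.71, 147.94], [-69.91, 249.91], [12.55, 155.21], [-178.61, 178.61]. Speed limits (degrees/s): [147.25, 147.25, 180, 180, 180, 180].

## Interface

Orientations are given as [roll, pitch, yaw] about the fixed x, y, z axes, in that order (R = Rz(yaw) Ry(pitch) Rx(roll)).
In Python, from station import get_state, snapshot, calibration, sign_off, nose_length gives the robot as it stands. The module is installed in compiled form; this text tells all that it offers.
- The arm moves only by the tool jog_arm, never from a script. Its argument "steps" is a list of rows, each an object of numbers: "tx", "ty", "tz": the shift along the tool's x, y, z in units of 25 mm (1.0 is 25 mm); "roll": the turn about the tool's z in units of 5 degrees (1.0 is 5 degrees); "fingers": the finger opening in mm, from 0 to 85.4. A call has 1 to 10 rows; each row shifts and turns the commanded pose from where the row before left it, along the tool's axes as they then stand; what a row does not reach is not made up. A row lasts 1/8 s, in which the tool goes at most 62.5 mm and 10.7 degrees, less where a joint would pass 70% of its speed; a pose out of reach is approached as far as the arm can. A call is refused whole if a number of a shift passes 1 or a number of a turn 1, either way. A call with a gripper value outside its range is refused whole. The fingers move at their own pace and stop on an object; the grip force is fixed at half the most. Time passes only in rows, so rows that do not move let the fingers close. It gives the time, the measured TCP pose, the force, the opening and the grip force at its end, in the units of the state.
- get_state(): the state, without advancing time (a new reading comes with each control period).
- snapshot(name): name is "scene" or "top" or "wrist"; returns the picture (384x512x3 uint8, red, green, blue); there is no depth.
- calibration(name): a dict with "fx", "fy", "cx", "cy" (pixels), "distortion" ([k1, k2, p1, p2, k3] as OpenCV has them; the pictures are not rectified), "world_to_cam" (4x4, takes a point from world to camera coordinates). Camera axes: x right, y down, z forward; pixel columns grow to the right and rows downward; lengths in m; the calibration is good to about 2 mm. A picture is of the moment at which its call begins: read the wrist's pose just before it. calibration takes no time and is no camera call; for the wrist camera it gives the pose at the moment of the call.
- sign_off(): hands the job in; it is judged then, once.
The state is a dict: "clock": time; "joints": joint angles; "qvel": joint speeds; "joint_efforts": joint torques, N m; "eef_pos": TCP position; "tcp_rot": TCP orientation; "wrist_force": force on the tool from outside, world axes, zero at the start; "wrist_torque": the same for the moment, N m; "opening": finger opening in m; "grasp_force": force on a finger pad.
Only numpy, scipy, OpenCV 4.12 (cv2) and the standard library are available. Lean on these libraries where they do the work, as an engineer would, in place of code of your own. Each camera call takes 0.05 s, during which the arm holds its last target. There are 200 camera calls.

## Working session

There is one attempt and no reset: what is moved stays moved. The work goes in short steps, Python scripts to look and compute and a tool call to move; the robot and the scene stay as the last step left them, time stands still between calls to the robot, and variables do not carry over. Pictures are saved under pics/ and viewed, at most 10 in all, crops included, and the job is handed in when it is done.

Besides the shell and the picture viewer there is one more tool, called after ">>>" as name([rows], argument=value, ...), one row to a line, values as JSON. jog_arm: Moves the arm, as the interface text tells. Its arguments: {"type":"object","properties":{"steps":{"type":"array","items":{"type":"object","properties":{"tx":{"type":"number"},"ty":{"type":"number"},"tz":{"type":"number"},"roll":{"type":"number"},"fingers":{"type":"number"}}}}},"required":["steps"]}

```bash
mkdir -p pics
cat > h.py <<'E'
import numpy as np, cv2
from station import *
def cam(n):
    c=calibration(n);K=np.array([[c['fx'],0,c['cx']],[0,c['fy'],c['cy']],[0,0,1]]);return K,np.array(c['distortion']),np.array(c['world_to_cam'])
def ray(n,uv,z,C=None):
    K,d,T=C or cam(n);p=cv2.undistortPoints(np.float64(uv).reshape(-1,1,2),K,d)[:,0]
    D=np.c_[p,np.ones(len(p))]@T[:3,:3];o=-T[:3,:3].T@T[:3,3];return o+D*((z-o[2])/D[:,2])[:,None]
def proj(n,P,C=None):
    K,d,T=C or cam(n);return cv2.projectPoints(np.float64(P).reshape(-1,3),cv2.Rodrigues(T[:3,:3])[0],T[:3,3],K,d)[0][:,0]
E
python3 - <<'E'
from h import *
s=get_state();print(s)
print(nose_length if not callable(nose_length) else nose_length())
for n in("scene","top"):
    im=snapshot(n);cv2.imwrite(f"pics/{n}0.png",im[:,:,::-1]);K,d,T=cam(n);print(n,K[0,0],-T[:3,:3].T@T[:3,3],T[2,:3])
a=cv2.imread("pics/scene0.png");b=cv2.imread("pics/top0.png")
cv2.imwrite("pics/both0.png",np.vstack([a,b]))
E
```

```text
{'clock': 0.0, 'joints': array([-8.16931161e+01,  1.48612537e+01,  8.80113510e+01,  1.85231484e-03,
        7.72328318e+01, -1.16196945e+01]), 'qvel': array([ 0.14806274,  0.06081423,  0.07883887, -0.14974046,  0.03726311,
        0.02730891]), 'joint_efforts': array([-2.22232324e-03, -4.46036804e+01, -2.90572000e+01, -3.40746274e-04,
        1.21193423e-02,  3.26212034e-05]), 'eef_pos': array([ 0.18740768, -0.5165649 ,  0.244454  ]), 'tcp_rot': array([-1.79897088e+02, -2.30051886e-02,  1.99261467e+01]), 'wrist_force': array([-0.08071305,  0.51597314, -0.17433699]), 'wrist_torque': array([ 0.01049959,  0.02254986, -0.00929638]), 'grasp_force': 0.0, 'opening': 0.08586975969491281}
0.014
scene 411.8029555162542 [ 0.981646   -0.55311901  1.07087545] [-0.35870102  0.44876035 -0.81850335]
top 462.230361499109 [ 0.49112144 -0.00270739  1.41142858] [ 0.03201669 -0.00516544 -0.99947399]
```

View pics/top0.png

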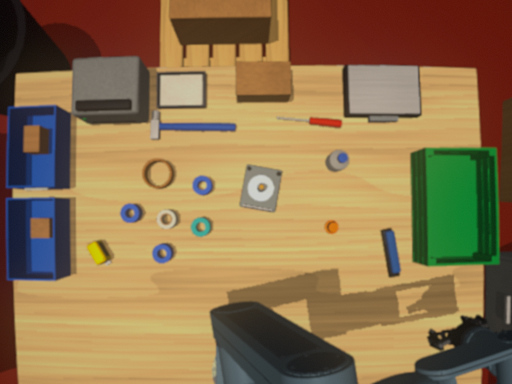

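View pics/scene0.png

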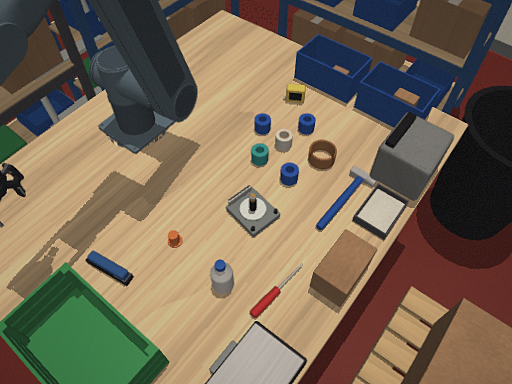

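Top view: the roll-shaped things are blue (203,185), (131,212) and (163,253), teal (201,227), and white with a brown core at (167,218). The white one fits the description. The orange cap is at (332,227) and the spindle at (262,187). The scene view agrees: roll (284,140), cap (173,239), spindle (253,207).

Run:
```python
from h import *
t=cv2.imread("pics/top0.png");s=cv2.imread("pics/scene0.png")
def cen(im,box,f):
    x0,y0,x1,y1=box;c=im[y0:y1,x0:x1];h=cv2.cvtColor(c,cv2.COLOR_BGR2HSV).astype(int);m=f(h).astype(np.uint8)
    n,l,st,ce=cv2.connectedComponentsWithStats(m);k=1+st[1:,4].argmax();p=cv2.findContours((l==k).astype(np.uint8),0,2)[0][0]
    (cx,cy),r=cv2.minEnclosingCircle(p);return np.array([st[k,0]+(st[k,2]-1)/2+x0,st[k,1]+(st[k,3]-1)/2+y0]),st[k]
white=lambda h:(h[...,1]<70)&(h[...,2]>130)
org=lambda h:(h[...,0]<14)&(h[...,1]>170)&(h[...,2]>120)
dark=lambda h:h[...,2]<70
for nm,box,f,z in(("roll",(150,203,184,234),white,.05),("cap",(320,215,345,240),org,.03),("turntable",(245,170,280,205),white,.03)):
    c,st=cen(t,box,f);print(nm,c,st,ray("top",c,z))
for nm,box,f,z in(("roll",(270,125,298,155),white,.04),("cap",(160,225,188,252),org,.02),("turntable",(232,190,276,228),white,.03)):
    c,st=cen(s,box,f);print(nm,c,st,ray("scene",c,z))
big=lambda i,b:cv2.resize(i[b[1]:b[3],b[0]:b[2]],(390,390),interpolation=cv2.INTER_CUBIC)
cv2.imwrite("pics/crop.png",np.hstack([big(t,(120,170,220,270)),big(t,(232,157,292,217))]))
```

```text
roll [166. 219.] [  7   7  19  19 160] [[0.47481635 0.23860793 0.05      ]]
cap [332.5 221. ] [12  6  2  1  2] [[ 0.46197881 -0.25729793  0.03      ]]
turntable [262. 187.] [   0    0   35   35 1091] [[ 0.56676698 -0.04684992  0.03      ]]
roll [283.5 135. ] [  5   4  18  13 118] [[0.46669286 0.2492987  0.04      ]]
cap [174.5 238.5] [  8   6  14  16 122] [[ 0.44456888 -0.25547978  0.02      ]]
turntable [252.5 208.5] [  7   8  28  22 380] [[ 0.56254951 -0.04061497  0.03      ]]
```

View pics/crop.png

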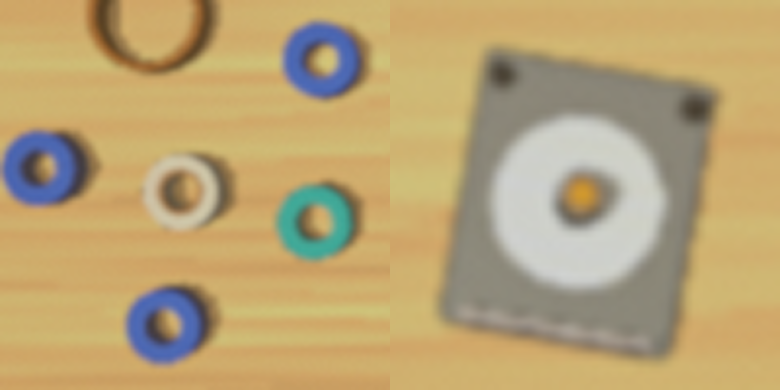

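The crop confirms it: the only white roll with a brown core is at (166,219), with blue and teal look-alikes around it at about 105 mm. I'll move towards the cap and look from close by.

>>> jog_arm([
  {"roll": 1, "tx": 0.5, "ty": -0.5},
  {"roll": 1, "tx": 0.5, "ty": -0.5},
  {"roll": 1, "tx": 0.5, "ty": -1},
  {"roll": 1, "tx": 1, "ty": -1},
  {"tx": 1, "ty": -1},
  {"tx": 1, "ty": -1},
  {"tx": 1, "ty": -1},
  {"tx": 1, "ty": -1},
  {"tx": 1, "ty": -1},
  {"tx": 1, "ty": -1},
])

```text
validation failed for argument at $.st...
```

Run:
```python
from h import *
print(get_state()['eef_pos'],get_state()['tcp_rot'])
C=cam("wrist");print(C[0][0,0],-C[2][:3,:3].T@C[2][:3,3],C[2][2,:3])
im=snapshot("wrist")[:,:,::-1];cv2.imwrite("pics/w_cap.png",im)
print(proj("wrist",[[.455,-.256,.02]],C))
np.savez("wcap.npz",K=C[0],d=C[1],T=C[2])
```

```text
[ 0.1874127  -0.5165938   0.24455543] [-1.79905840e+02 -2.02123982e-02  1.99265887e+01]
280.8372676382121 [ 0.24946545 -0.49522104  0.37397351] [-0.24843575 -0.08839271 -0.96460687]
[[ 108.28880641 -157.27118256]]
```

View pics/w_cap.png

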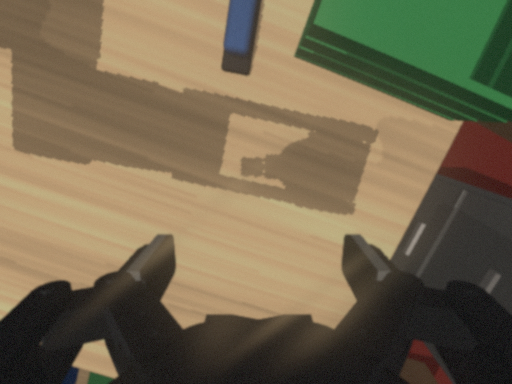

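The picture shows only bench and shadow, because the move was refused and the arm hasn't moved. I'll resend with every field filled in.

>>> jog_arm([
  {"tx": 0.5, "ty": -0.5, "tz": 0, "roll": 1, "fingers": 85},
  {"tx": 0.5, "ty": -0.5, "tz": 0, "roll": 1, "fingers": 85},
  {"tx": 0.5, "ty": -1, "tz": 0, "roll": 1, "fingers": 85},
  {"tx": 1, "ty": -1, "tz": 0, "roll": 1, "fingers": 85},
  {"tx": 1, "ty": -1, "tz": 0, "roll": 0, "fingers": 85},
  {"tx": 1, "ty": -1, "tz": 0, "roll": 0, "fingers": 85},
  {"tx": 1, "ty": -1, "tz": 0, "roll": 0, "fingers": 85},
  {"tx": 0.5, "ty": -1, "tz": 0, "roll": 0, "fingers": 85},
  {"tx": 0, "ty": -1, "tz": 0, "roll": 0, "fingers": 85},
  {"tx": 0, "ty": 0, "tz": 0, "roll": 0, "fingers": 85},
])

```text
clock: 1.4
eef_pos: [0.3218, -0.3052, 0.2452]
tcp_rot: [-180.0, 0.0, 0.0]
wrist_force: [-0.0, -0.5, -0.2]
opening: 0.0848
grasp_force: 0.0
```

>>> jog_arm([
  {"tx": 1, "ty": -1, "tz": 0, "roll": 0, "fingers": 85},
  {"tx": 1, "ty": -1, "tz": 0, "roll": 0, "fingers": 85},
  {"tx": 0, "ty": 0, "tz": 0, "roll": 0, "fingers": 85},
])

```text
clock: 1.78
eef_pos: [0.3729, -0.2566, 0.2454]
tcp_rot: [180.0, -0.0, 0.0]
wrist_force: [-0.4, 0.2, 0.7]
opening: 0.0847
grasp_force: 0.0
```

```bash
cat >> h.py <<'E'
def look(name):
    C=cam("wrist");p=get_state()['eef_pos'];im=snapshot("wrist")[:,:,::-1].copy();cv2.imwrite(f"pics/{name}.png",im)
    np.savez(name+".npz",K=C[0],d=C[1],T=C[2],p=p);return im,C,p
def load(name):
    z=np.load(name+".npz");return cv2.imread(f"pics/{name}.png"),(z['K'],z['d'],z['T']),z['p']
def hsv(im):return cv2.cvtColor(im,cv2.COLOR_BGR2HSV).astype(int)
def blobs(m,amin):
    n,l,st,ce=cv2.connectedComponentsWithStats(m.astype(np.uint8));return [(st[k].tolist(),ce[k],l==k) for k in range(1,n) if st[k,4]>=amin]
def circ(uv,z,C):
    "fit circle to pixels cast on plane z"
    P=ray("wrist",uv,z,C)[:,:2];A=np.c_[2*P,np.ones(len(P))];s=np.linalg.lstsq(A,(P**2).sum(1),rcond=None)[0];r=np.sqrt(s[2]+s[0]**2+s[1]**2)
    return s[:2],r,np.std(np.hypot(*(P-s[:2]).T))
E
python3 - <<'E'
from h import *
im,C,p=look("wcap2");h=hsv(im);print(p)
for st,ce,m in blobs((h[...,0]<14)&(h[...,1]>150)&(h[...,2]>90),150):
    print(st,ce,ray("wrist",ce,.02,C))
E
```

```text
[ 0.37293789 -0.25661532  0.24536914]
[243, 96, 31, 33, 687] [258.42649199 111.97379913] [[ 0.44206327 -0.25793298  0.02      ]]
```

View pics/wcap2.png

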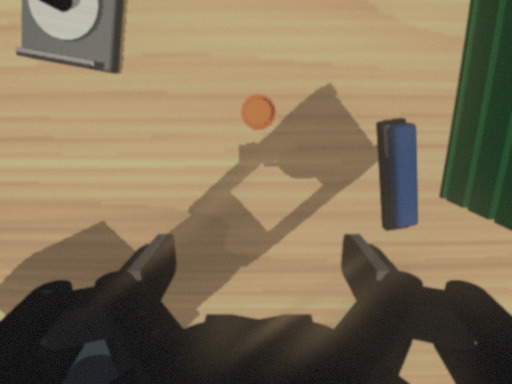

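The cap is at (258,112), almost directly under the camera, so its silhouette is the flange circle, and its diameter matches 44 mm. Next I'll look at the dispenser.

>>> jog_arm([
  {"tx": 0.6, "ty": -1, "tz": 0, "roll": 0, "fingers": 85},
  {"tx": 0.6, "ty": -1, "tz": 0, "roll": 0, "fingers": 85},
  {"tx": 0.6, "ty": -1, "tz": 0, "roll": 0, "fingers": 85},
  {"tx": 0.6, "ty": -1, "tz": 0, "roll": 0, "fingers": 85},
  {"tx": 0.6, "ty": -1, "tz": 0, "roll": 0, "fingers": 85},
  {"tx": 0.6, "ty": -1, "tz": 0, "roll": 0, "fingers": 85},
  {"tx": 0.6, "ty": -1, "tz": 0, "roll": 0, "fingers": 85},
  {"tx": 0.5, "ty": -1, "tz": 0, "roll": 0, "fingers": 85},
  {"tx": 0, "ty": -0.5, "tz": 0, "roll": 0, "fingers": 85},
  {"tx": 0, "ty": 0, "tz": 0, "roll": 0, "fingers": 85},
])

```text
clock: 3.08
eef_pos: [0.4895, -0.0452, 0.2452]
tcp_rot: [180.0, 0.0, -0.1]
wrist_force: [0.1, -0.8, 0.5]
opening: 0.0852
grasp_force: 0.0
```

Run:
```python
from h import *
im,C,p=look("wdisp");h=hsv(im);print(p)
print(proj("wrist",[[.563,-.043,.03],[.563,-.043,.1015]],C))
for st,ce,m in blobs((h[...,1]<40)&(h[...,2]>150),800):
    c=cv2.findContours(m.astype(np.uint8),0,1)[0];c=max(c,key=len)[:,0];print("tt",st,ce,circ(c,.03,C))
```

```text
[ 0.48952626 -0.04519587  0.24517648]
[[255.331041   107.94001998]
 [254.58582726 106.24662887]]
tt [221, 72, 67, 71, 3150] [253.30793651 106.95460317] (array([ 0.56315273, -0.04107827]), np.float64(0.03913644122482872), np.float64(0.0006341221203244256))
```

View pics/wdisp.png

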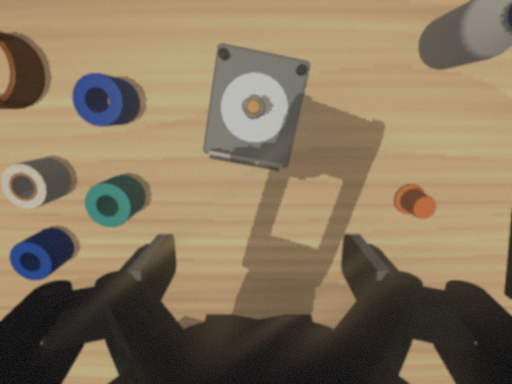

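>>> jog_arm([
  {"tx": -0.6, "ty": -1, "tz": 0, "roll": 0, "fingers": 85},
  {"tx": -0.6, "ty": -1, "tz": 0, "roll": 0, "fingers": 85},
  {"tx": -0.6, "ty": -1, "tz": 0, "roll": 0, "fingers": 85},
  {"tx": -0.6, "ty": -1, "tz": 0, "roll": 0, "fingers": 85},
  {"tx": -0.6, "ty": -1, "tz": 0, "roll": 0, "fingers": 85},
  {"tx": -0.6, "ty": -1, "tz": 0, "roll": 0, "fingers": 85},
  {"tx": -0.6, "ty": -1, "tz": 0, "roll": 0, "fingers": 85},
  {"tx": 0, "ty": -1, "tz": 0, "roll": 0, "fingers": 85},
  {"tx": 0, "ty": -1, "tz": 0, "roll": 0, "fingers": 85},
  {"tx": 0, "ty": -1, "tz": 0, "roll": 0, "fingers": 85},
])

```text
clock: 4.38
eef_pos: [0.3857, 0.205, 0.2455]
tcp_rot: [180.0, -0.0, -0.2]
wrist_force: [0.8, -0.3, -0.3]
opening: 0.0851
grasp_force: 0.0
```

The turntable is centred at (253,107), giving (0.563,-0.041). Its radius is 39 mm against an expected 40, so it holds. The white roll is visible at (25,185). Now the close look at the roll.

>>> jog_arm([
  {"tx": 0.4, "ty": -0.8, "tz": 0, "roll": 0, "fingers": 85},
  {"tx": 0.4, "ty": -0.8, "tz": 0, "roll": 0, "fingers": 85},
  {"tx": 0, "ty": 0, "tz": 0, "roll": 0, "fingers": 85},
])

```text
clock: 4.75
eef_pos: [0.4062, 0.2451, 0.2452]
tcp_rot: [180.0, -0.0, -0.1]
wrist_force: [0.0, -1.3, 0.3]
opening: 0.0852
grasp_force: 0.0
```

Run:
```python
from h import *
im,C,p=look("wroll");h=hsv(im);print(p)
for st,ce,m in blobs((h[...,1]<70)&(h[...,2]>130),300):
    c=max(cv2.findContours(m.astype(np.uint8),0,1)[0],key=len)[:,0];print(st,ce,circ(c,.05,C))
im,C,_=load("wdisp");h=hsv(im)
for st,ce,m in blobs((h[...,0]>12)&(h[...,0]<26)&(h[...,1]>80)&(np.indices(h.shape[:2])[0]<125)&(np.indices(h.shape[:2])[0]>90)&(abs(np.indices(h.shape[:2])[1]-254)<20),20):
    print("stud",st,ce,ray("wrist",ce,.1015,C))
```

```text
[0.40624655 0.2450697  0.24524206]
[475, 0, 37, 73, 2009] [494.2742658   36.88203086] (array([ 0.55476198, -0.01466046]), np.float64(0.028122795355474246), np.float64(0.009493903512760193))
[236, 87, 52, 54, 1326] [260.71493213 112.42383107] (array([0.47372249, 0.24117011]), np.float64(0.027816724046241855), np.float64(0.0016111581800601117))
stud [246, 99, 15, 15, 190] [253.04210526 106.16842105] [[ 0.56307196 -0.04155938  0.1015    ]]
```

View pics/wroll.png

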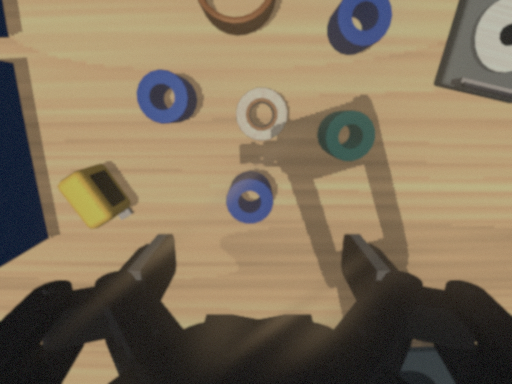

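White roll at (261,113), with the hole clear; blue rolls at (162,95) and (250,200), teal at (347,135). Centre is (0.473,0.241) and the radius 28 mm matches. The stud's top agrees with the turntable to 0.5 mm. I'll go down and grip.

>>> jog_arm([
  {"tx": 0.9, "ty": 0.17, "tz": 0, "roll": 0, "fingers": 75},
  {"tx": 0.9, "ty": 0, "tz": 1, "roll": 0, "fingers": 75},
  {"tx": 0.87, "ty": 0, "tz": 1, "roll": 0, "fingers": 75},
  {"tx": 0, "ty": 0, "tz": 1, "roll": 0, "fingers": 75},
  {"tx": 0, "ty": 0, "tz": 1, "roll": 0, "fingers": 75},
  {"tx": 0, "ty": 0, "tz": 1, "roll": 0, "fingers": 75},
  {"tx": 0, "ty": 0, "tz": 1, "roll": 0, "fingers": 75},
  {"tx": 0, "ty": 0, "tz": 1, "roll": 0, "fingers": 75},
  {"tx": 0, "ty": 0, "tz": 1, "roll": 0, "fingers": 75},
  {"tx": 0, "ty": 0, "tz": 0.7, "roll": 0, "fingers": 75},
])

```text
clock: 6.05
eef_pos: [0.4717, 0.2394, 0.027]
tcp_rot: [180.0, 0.1, -0.1]
wrist_force: [0.1, 0.3, -0.3]
opening: 0.0752
grasp_force: 0.0
```

>>> jog_arm([
  {"tx": 0, "ty": 0, "tz": 0, "roll": 0, "fingers": 40},
  {"tx": 0, "ty": 0, "tz": 0, "roll": 0, "fingers": 40},
  {"tx": 0, "ty": 0, "tz": 0, "roll": 0, "fingers": 40},
  {"tx": 0, "ty": 0, "tz": 0, "roll": 0, "fingers": 40},
  {"tx": 0, "ty": 0, "tz": 0, "roll": 0, "fingers": 40},
])

```text
clock: 6.68
eef_pos: [0.4723, 0.2411, 0.0281]
tcp_rot: [-180.0, -0.0, -0.1]
wrist_force: [0.2, -0.2, -1.5]
opening: 0.0573
grasp_force: 63.9
```

>>> jog_arm([
  {"tx": 0, "ty": 0, "tz": -0.5, "roll": 0, "fingers": 40},
  {"tx": 0, "ty": 0, "tz": -1, "roll": 0, "fingers": 40},
  {"tx": 0, "ty": 0, "tz": -1, "roll": 0, "fingers": 40},
  {"tx": 0, "ty": 0, "tz": -1, "roll": 0, "fingers": 40},
  {"tx": 0, "ty": 0, "tz": -1, "roll": 0, "fingers": 40},
  {"tx": 0.4, "ty": 0.8, "tz": -0.9, "roll": 0, "fingers": 40},
  {"tx": 0.4, "ty": 1, "tz": 0, "roll": 0, "fingers": 40},
  {"tx": 0.4, "ty": 1, "tz": 0, "roll": 0, "fingers": 40},
  {"tx": 0.4, "ty": 1, "tz": 0, "roll": 0, "fingers": 40},
  {"tx": 0.4, "ty": 1, "tz": 0, "roll": 0, "fingers": 40},
])

```text
clock: 7.92
eef_pos: [0.5223, 0.1202, 0.1638]
tcp_rot: [-180.0, -0.0, -0.1]
wrist_force: [0.1, 0.6, -0.7]
opening: 0.0577
grasp_force: 64.1
```

Run:
```python
from h import *
im,C,p=look("wheld");s=get_state();print(p,s['opening'],s['wrist_force'])
zt=p[2]-.028+.05;c=proj("wrist",[[p[0],p[1],zt]],C)[0];print(c)
h=hsv(im)
for st,ce,m in blobs((h[...,1]<70)&(h[...,2]>120),300):
    k=max(cv2.findContours(m.astype(np.uint8),0,1)[0],key=len)[:,0];print(st,ce,circ(k,zt,C))
```

```text
[0.52229349 0.12022922 0.16377148] 0.05753612295025425 [ 1.91868478 -2.79401564 -1.75267417]
[255.6557607 272.9808437]
[381, 61, 119, 158, 9837] [436.11416082 131.57913998] (array([0.57931563, 0.05166657]), np.float64(0.025098090033761282), np.float64(0.004537237471303321))
[208, 97, 72, 71, 580] [237.80689655 130.10344828] (array([0.58161785, 0.12446232]), np.float64(0.013073728369329), np.float64(0.00019295630022574334))
[193, 179, 132, 139, 7493] [256.28253036 256.1277192 ] (array([0.52803962, 0.11968851]), np.float64(0.028850149687532536), np.float64(0.002909493808014587))
```

View pics/wheld.png

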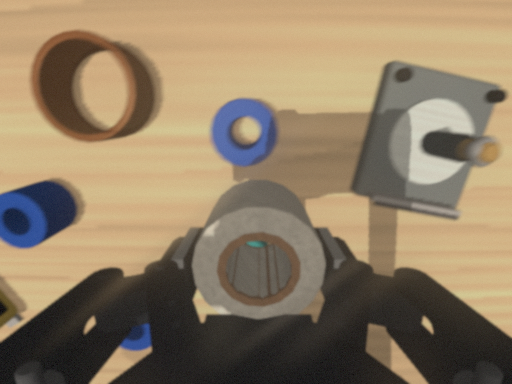

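The roll is held with its hole centred near (259,268), and the brown core spans columns 218–300 and rows 232–305. The stud top is at (486,150). I'll measure the hole's offset from the TCP.

Run:
```python
from h import *
im,C,p=load("wheld");h=hsv(im);zt=p[2]-.028+.05
Y,X=np.indices(h.shape[:2]);m=(h[...,0]<18)&(h[...,1]>85)&(abs(X-259)<50)&(abs(Y-268)<45)
for st,ce,b in blobs(m,200):
    k=max(cv2.findContours(b.astype(np.uint8),0,1)[0],key=len)[:,0];print(st,ce,circ(k,zt,C),'off',circ(k,zt,C)[0]-p[:2])
for st,ce,b in blobs((h[...,0]>10)&(h[...,0]<28)&(h[...,1]>110)&(abs(X-486)<18)&(abs(Y-150)<18),60):
    print('stud',st,ce,ray("wrist",ce,.1015,C),ray("wrist",[st[0]+st[2]/2-.5,st[1]+st[3]/2-.5],.1015,C))
```

```text
[218, 233, 82, 73, 1610] [258.56397516 269.83167702] (array([0.52352366, 0.11905948]), np.float64(0.0173076161004142), np.float64(0.00017696988514150617)) off [ 0.00123017 -0.00116975]
stud [481, 144, 18, 18, 242] [489.72727273 152.28099174] [[ 0.56392009 -0.0424422   0.1015    ]] [[ 0.56376619 -0.04230852  0.1015    ]]
```

>>> jog_arm([
  {"tx": 0.4, "ty": 1, "tz": 0, "roll": 0, "fingers": 40},
  {"tx": 0.4, "ty": 1, "tz": 0, "roll": 0, "fingers": 40},
  {"tx": 0.4, "ty": 1, "tz": 0, "roll": 0, "fingers": 40},
  {"tx": 0.4, "ty": 1, "tz": 0, "roll": 0, "fingers": 40},
  {"tx": 0, "ty": 1, "tz": 0, "roll": 0, "fingers": 40},
  {"tx": 0, "ty": 1, "tz": 0, "roll": 0, "fingers": 40},
  {"tx": 0, "ty": 0, "tz": 0, "roll": 0, "fingers": 40},
  {"tx": 0, "ty": 0, "tz": 0, "roll": 0, "fingers": 40},
])

```text
clock: 8.98
eef_pos: [0.5617, -0.0285, 0.1632]
tcp_rot: [-180.0, -0.0, -0.1]
wrist_force: [-0.4, -0.4, -1.6]
opening: 0.0572
grasp_force: 64.3
```

>>> jog_arm([
  {"tx": 0.03, "ty": 0.5, "tz": 0, "roll": 0, "fingers": 40},
  {"tx": 0, "ty": 0, "tz": 0.5, "roll": 0, "fingers": 40},
  {"tx": 0, "ty": 0, "tz": 0.3, "roll": 0, "fingers": 40},
  {"tx": 0, "ty": 0, "tz": 0, "roll": 0, "fingers": 40},
  {"tx": 0, "ty": 0, "tz": 0, "roll": 0, "fingers": 40},
])

```text
clock: 9.6
eef_pos: [0.5626, -0.0414, 0.1427]
tcp_rot: [-180.0, 0.0, -0.1]
wrist_force: [-0.8, 1.0, -2.1]
opening: 0.057
grasp_force: 64.3
```

Run:
```python
from h import *
im,C,p=look("wover");print(p,get_state()['wrist_force']);h=hsv(im);zt=p[2]-.028+.05
print(proj("wrist",[[p[0],p[1],zt],[.5635,-.0418,.1015]],C))
cv2.imwrite("pics/wover_c.png",cv2.resize(im[190:340,170:350],(720,600),interpolation=cv2.INTER_CUBIC))
```

```text
[ 0.56259909 -0.04141078  0.14271228] [ 0.2368604   0.16232044 -0.43815404]
[[255.63713436 273.03564053]
 [257.12757345 218.69029149]]
```

View pics/wover_c.png

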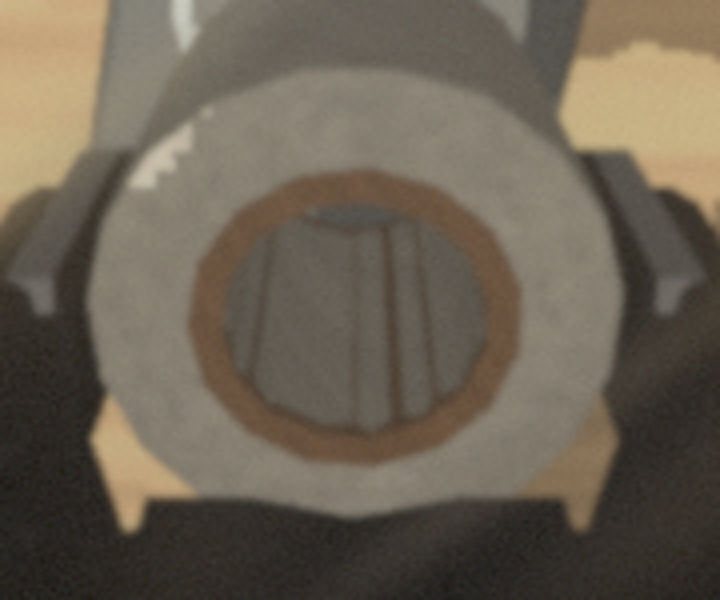

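The core is centred in the grip and the stud is hidden by the oblique view. The roll's underside is at about 115 mm, just above the stud. I'll lower it while watching the force.

>>> jog_arm([
  {"tx": 0, "ty": 0, "tz": 0.4, "roll": 0, "fingers": 40},
  {"tx": 0, "ty": 0, "tz": 0.4, "roll": 0, "fingers": 40},
  {"tx": 0, "ty": 0, "tz": 0.4, "roll": 0, "fingers": 40},
  {"tx": 0, "ty": 0, "tz": 0, "roll": 0, "fingers": 40},
])

```text
clock: 10.15
eef_pos: [0.5617, -0.0414, 0.1115]
tcp_rot: [-180.0, 0.1, -0.1]
wrist_force: [-0.2, 0.1, -1.7]
opening: 0.0574
grasp_force: 64.3
```

>>> jog_arm([
  {"tx": 0, "ty": 0, "tz": 0.3, "roll": 0, "fingers": 40},
  {"tx": 0, "ty": 0, "tz": 0.3, "roll": 0, "fingers": 40},
  {"tx": 0, "ty": 0, "tz": 0, "roll": 0, "fingers": 40},
])

```text
clock: 10.52
eef_pos: [0.5621, -0.0414, 0.097]
tcp_rot: [-180.0, 0.1, -0.1]
wrist_force: [-0.9, 0.7, -1.3]
opening: 0.0576
grasp_force: 64.3
```

>>> jog_arm([
  {"tx": 0, "ty": 0, "tz": 0.4, "roll": 0, "fingers": 40},
  {"tx": 0, "ty": 0, "tz": 0.4, "roll": 0, "fingers": 40},
  {"tx": 0, "ty": 0, "tz": 0.4, "roll": 0, "fingers": 40},
  {"tx": 0, "ty": 0, "tz": 0.2, "roll": 0, "fingers": 40},
  {"tx": 0, "ty": 0, "tz": 0.05, "roll": 0, "fingers": 40},
  {"tx": 0, "ty": 0, "tz": 0, "roll": 0, "fingers": 40},
])

```text
clock: 11.28
eef_pos: [0.5628, -0.0416, 0.0616]
tcp_rot: [180.0, -0.0, -0.1]
wrist_force: [-0.2, -0.4, -0.5]
opening: 0.0575
grasp_force: 64.3
```

>>> jog_arm([
  {"tx": 0, "ty": 0, "tz": 0.06, "roll": 0, "fingers": 40},
  {"tx": 0, "ty": 0, "tz": 0.04, "roll": 0, "fingers": 40},
  {"tx": 0, "ty": 0, "tz": 0, "roll": 0, "fingers": 40},
])

```text
clock: 11.65
eef_pos: [0.5626, -0.0416, 0.0591]
tcp_rot: [180.0, -0.0, -0.1]
wrist_force: [0.6, -0.9, -1.3]
opening: 0.0571
grasp_force: 64.3
```

>>> jog_arm([
  {"tx": 0, "ty": 0, "tz": 0.04, "roll": 0, "fingers": 40},
  {"tx": 0, "ty": 0, "tz": 0, "roll": 0, "fingers": 40},
])

```text
clock: 11.9
eef_pos: [0.5625, -0.0416, 0.058]
tcp_rot: [-180.0, 0.0, -0.1]
wrist_force: [-0.6, -0.1, -1.1]
opening: 0.0573
grasp_force: 64.3
```

>>> jog_arm([
  {"tx": 0, "ty": 0, "tz": 0.03, "roll": 0, "fingers": 40},
  {"tx": 0, "ty": 0, "tz": 0, "roll": 0, "fingers": 40},
])

```text
clock: 12.15
eef_pos: [0.5627, -0.0416, 0.0575]
tcp_rot: [180.0, -0.0, -0.1]
wrist_force: [0.8, -0.7, -0.9]
opening: 0.0572
grasp_force: 64.5
```

>>> jog_arm([
  {"tx": 0, "ty": 0, "tz": 0, "roll": 0, "fingers": 72},
  {"tx": 0, "ty": 0, "tz": 0, "roll": 0, "fingers": 72},
  {"tx": 0, "ty": 0, "tz": 0, "roll": 0, "fingers": 72},
  {"tx": 0, "ty": 0, "tz": -0.5, "roll": 0, "fingers": 72},
  {"tx": 0, "ty": 0, "tz": -1, "roll": 0, "fingers": 72},
  {"tx": 0, "ty": 0, "tz": -1, "roll": 0, "fingers": 72},
  {"tx": 0, "ty": 0, "tz": -1, "roll": 0, "fingers": 72},
  {"tx": 0, "ty": 0, "tz": -1, "roll": 0, "fingers": 72},
  {"tx": 0, "ty": 0, "tz": -1, "roll": 0, "fingers": 72},
  {"tx": -1, "ty": 0, "tz": -1, "roll": 0, "fingers": 72},
])

```text
clock: 13.4
eef_pos: [0.5384, -0.0418, 0.2216]
tcp_rot: [180.0, -0.1, -0.1]
wrist_force: [0.5, -0.3, -0.8]
opening: 0.0717
grasp_force: 0.0
```

>>> jog_arm([
  {"tx": -1, "ty": 0, "tz": -1, "roll": 0, "fingers": 72},
  {"tx": -0.9, "ty": 0, "tz": 0, "roll": 0, "fingers": 72},
  {"tx": 0, "ty": 0, "tz": 0, "roll": 0, "fingers": 72},
])

```text
clock: 13.78
eef_pos: [0.4892, -0.0414, 0.2462]
tcp_rot: [180.0, -0.1, -0.1]
wrist_force: [1.1, -0.5, -0.0]
opening: 0.0718
grasp_force: 0.0
```

Run:
```python
from h import *
im,C,p=look("wseat");print(p);h=hsv(im);Y,X=np.indices(h.shape[:2])
c=proj("wrist",[[.5632,-.0415,.08],[.5632,-.0415,.1015]],C);print(c)
for st,ce,b in blobs((h[...,1]<70)&(h[...,2]>120)&(np.hypot(X-c[0,0],Y-c[0,1])<60),100):
    k=max(cv2.findContours(b.astype(np.uint8),0,1)[0],key=len)[:,0];print(st,ce,circ(k,.08,C))
x,y=c[0].astype(int);cv2.imwrite("pics/wseat_c.png",cv2.resize(im[max(0,y-60):y+60,x-80:x+80],(640,480),interpolation=cv2.INTER_CUBIC))
```

```text
[ 0.48917596 -0.04135494  0.24619759]
[[257.09817578 106.66857459]
 [257.0167132  106.00809559]]
[208, 48, 100, 103, 6311] [251.70416733  97.39138013] (array([ 0.56872575, -0.03682453]), np.float64(0.0480336646782034), np.float64(0.006089920751135522))
[245, 94, 25, 25, 164] [257.20121951 104.23780488] (array([ 0.56456218, -0.04144962]), np.float64(0.010702365499280036), np.float64(0.0010508165677439215))
```

View pics/wseat_c.png

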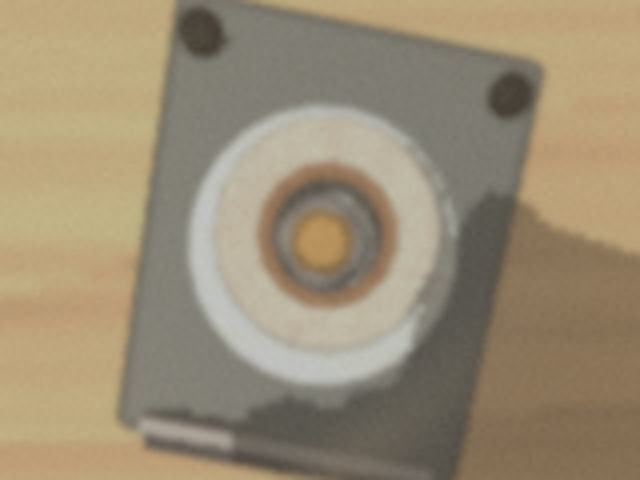

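The picture shows the roll seated over the spindle, with the brass stud at crop (321,240), the roll ring at about (327,229), and turntable visible all round. The picture allowance is now used up, so I go on by numbers only. Next: the stud and the cap.

Run:
```python
from h import *
im,C,p=load("wseat");h=hsv(im);Y,X=np.indices(h.shape[:2])
for st,ce,b in blobs((h[...,0]>12)&(h[...,0]<26)&(h[...,1]>110)&(np.hypot(X-257,Y-106)<11),30):
    print('stud',st,ce,ray("wrist",ce,.1015,C))
for st,ce,b in blobs((h[...,0]<20)&(h[...,1]>60)&(np.hypot(X-257,Y-106)<24)&(np.hypot(X-257,Y-106)>10),60):
    print('core',st,ray("wrist",[st[0]+st[2]/2-.5,st[1]+st[3]/2-.5],.08,C))
im,C,p=load("wcap2");h=hsv(im)
for st,ce,b in blobs((h[...,0]<14)&(h[...,1]>150)&(h[...,2]>90),150):
    k=max(cv2.findContours(b.astype(np.uint8),0,1)[0],key=len)[:,0];print('cap',st,circ(k,.004,C))
```

```text
stud [251, 100, 13, 13, 143] [257.01398601 106.00699301] [[ 0.563201   -0.04149745  0.1015    ]]
core [241, 86, 36, 37, 450] [[ 0.5657921  -0.04292145  0.08      ]]
cap [243, 96, 31, 33, 687] (array([ 0.44215434, -0.25727986]), np.float64(0.01918888640297488), np.float64(0.0005771852462270147))
```

>>> jog_arm([
  {"tx": -0.3, "ty": 1, "tz": 0, "roll": 0, "fingers": 60},
  {"tx": -0.3, "ty": 1, "tz": 0, "roll": 0, "fingers": 60},
  {"tx": -0.3, "ty": 1, "tz": 0, "roll": 0, "fingers": 60},
  {"tx": -0.3, "ty": 1, "tz": 0, "roll": 0, "fingers": 60},
  {"tx": -0.3, "ty": 1, "tz": 0, "roll": 0, "fingers": 60},
  {"tx": -0.39, "ty": 1, "tz": 0, "roll": 0, "fingers": 60},
  {"tx": 0, "ty": 1, "tz": 0.5, "roll": 0, "fingers": 60},
  {"tx": 0, "ty": 1, "tz": 1, "roll": 0, "fingers": 60},
  {"tx": 0, "ty": 0.64, "tz": 1, "roll": 0, "fingers": 60},
  {"tx": 0, "ty": 0, "tz": 1, "roll": 0, "fingers": 60},
])

```text
clock: 15.08
eef_pos: [0.4433, -0.2593, 0.1563]
tcp_rot: [180.0, -0.0, -0.2]
wrist_force: [-0.9, 0.8, 0.5]
opening: 0.0598
grasp_force: 0.0
```

Run:
```python
from h import *
im,C,p=look("wcap3");h=hsv(im);print(p,get_state()['tcp_rot'])
print(proj("wrist",[[.4422,-.2573,.04]],C))
for st,ce,b in blobs((h[...,0]<14)&(h[...,1]>150)&(h[...,2]>60),150):
    k=max(cv2.findContours(b.astype(np.uint8),0,1)[0],key=len)[:,0];print('cap',st,ce,circ(k,.02,C),ray("wrist",ce,.025,C))
```

```text
[ 0.44333699 -0.25928291  0.15629098] [-1.79780703e+02  2.31359267e-01 -1.43899823e-01]
[[254.77115353 191.20093174]]
cap [242, 170, 33, 35, 572] [259.58566434 190.24300699] (array([ 0.4391617 , -0.26210455]), np.float64(0.014398051381134995), np.float64(0.004059068909677785)) [[ 0.4390449  -0.26173632  0.025     ]]
```

Run:
```python
from h import *
im,C,p=load("wcap3");h=hsv(im)
for ch,(a) in (("H",0),("V",2)):
    print(ch)
    for y in range(160,226,4): print(y,' '.join('%3d'%h[y,x,a] for x in range(224,296,4)))
```

```text
H
160  16  17  17  18  16  16  16  14  14  15  17  17  17  17  17  17  17  17
164  17  17  17  17  17  12  11  11  11  12  12  16  17  16  17  16  17  17
168  17  17  16  17  11  11  11  12  13  12  11  11  15  16  17  17  17  17
172  18  18  16  13  11  12  13  13  14  12  12  10  10  16  17  17  17  17
176  17  18  17  12  11  13  12  11  11  11  11  11  10  15  17  17  17  16
180  17  17  18  12  13  12  12  11  11  10  11  12  10  14  17  17  17  17
184  17  17  17  12  12  12  11  10  11  10  10  10  10  14  16  17  16  17
188  17  17  16  13  12  11  10  10  10  10  10  10  10  16  17  17  16  17
192  17  16  16  15  11  10  10  10  10  10  11   9  13  17  17  17  17  17
196  17  16  17  16  12  10  10   9  10  11  10  11  18  19  19  18  15  16
200  17  17  17  17  17  10  10  11  12  11  12  18  20  20  20  20  19  18
204  17  17  17  16  17  18  13  12  12  12  16  17  17  17  17  18  17  18
208  17  17  16  17  17  18  19  19  19  18  19  19  19  20  19  18  19  20
212  17  17  17  17  18  18  18  19  19  18  19  19  19  19  19  19  18  19
216  17  17  18  19  18  20  19  1
[... 787 characters left out ...]
 131 127 130 128
192 155 146 143 138 140 140 139 139 137 137 137 139 175 166 131 133 131 131
196 147 146 143 144 140 138 134 138 136 135 137 143 188 190 178 145 139 139
200 148 147 144 144 141 139 139 174 180 181 181 177 190 190 191 189 180 174
204 145 141 141 139 140 177 180 187 186 185 188 189 191 189 191 190 187 190
208 142 136 137 137 170 191 191 189 191 194 191 191 190 192 191 191 190 189
212 136 136 136 163 192 193 193 189 190 192 191 193 191 193 191 188 192 191
216 139 137 159 190 191 189 189 191 193 193 193 190 192 192 190 193 192 189
220 138 137 147 170 189 190 190 193 190 192 191 191 190 191 191 192 189 191
224 132 133 132 134 154 188 192 190 190 188 190 188 190 190 191 192 189 189
```

Run:
```python
from h import *
im,C,p=load("wcap3");im=cv2.GaussianBlur(im,(3,3),0);h=hsv(im);Y,X=np.indices(h.shape[:2])
for st,ce,b in blobs((h[...,0]<=14)&(h[...,1]>90)&(np.hypot(X-256,Y-184)<32),300):
    k=max(cv2.findContours(b.astype(np.uint8),0,1)[0],key=len)[:,0]
    print(st,ce,'flange',circ(k[k[:,1]<184],.004,C),'top',circ(k[k[:,1]>190],.04,C))
```

```text
[234, 160, 43, 47, 1541] [254.75016223 182.22777417] flange (array([ 0.44337528, -0.256993  ]), np.float64(0.021637983085418415), np.float64(0.0003300653613852452)) top (array([ 0.44439986, -0.25696828]), np.float64(0.015816724769296808), np.float64(0.0005574778628640289))
```

Flange and top circles give (0.444,-0.257) with radii 21.6 and 15.8 mm, as they must be. I'll go down and grip.

>>> jog_arm([
  {"tx": 0.04, "ty": 0, "tz": 1, "roll": 0, "fingers": 60},
  {"tx": 0, "ty": 0, "tz": 1, "roll": 0, "fingers": 60},
  {"tx": 0, "ty": 0, "tz": 1, "roll": 0, "fingers": 60},
  {"tx": 0, "ty": 0, "tz": 1, "roll": 0, "fingers": 60},
  {"tx": 0, "ty": 0, "tz": 0.8, "roll": 0, "fingers": 60},
  {"tx": 0, "ty": 0, "tz": 0.4, "roll": 0, "fingers": 60},
  {"tx": 0, "ty": 0, "tz": 0, "roll": 0, "fingers": 60},
])

```text
clock: 16.0
eef_pos: [0.4437, -0.2574, 0.027]
tcp_rot: [-180.0, 0.0, -0.1]
wrist_force: [0.3, 0.5, 0.3]
opening: 0.0601
grasp_force: 0.0
```

>>> jog_arm([
  {"tx": 0, "ty": 0, "tz": 0.05, "roll": 0, "fingers": 15},
  {"tx": 0, "ty": 0, "tz": 0, "roll": 0, "fingers": 15},
  {"tx": 0, "ty": 0, "tz": 0, "roll": 0, "fingers": 15},
  {"tx": 0, "ty": 0, "tz": 0, "roll": 0, "fingers": 15},
  {"tx": 0, "ty": 0, "tz": 0, "roll": 0, "fingers": 15},
  {"tx": 0, "ty": 0, "tz": 0, "roll": 0, "fingers": 15},
])

```text
clock: 16.75
eef_pos: [0.4442, -0.2579, 0.027]
tcp_rot: [179.9, -0.1, -0.1]
wrist_force: [-0.2, 1.1, 5.7]
opening: 0.0283
grasp_force: 59.5
```

>>> jog_arm([
  {"tx": 0, "ty": 0, "tz": -0.3, "roll": 0, "fingers": 15},
  {"tx": 0, "ty": 0, "tz": -0.7, "roll": 0, "fingers": 15},
  {"tx": 0, "ty": 0, "tz": -1, "roll": 0, "fingers": 15},
  {"tx": 0, "ty": 0, "tz": -1, "roll": 0, "fingers": 15},
  {"tx": 0, "ty": 0, "tz": -1, "roll": 0, "fingers": 15},
  {"tx": 0, "ty": 0, "tz": -1, "roll": 0, "fingers": 15},
  {"tx": 0, "ty": 0, "tz": 0, "roll": 0, "fingers": 15},
])

```text
clock: 17.62
eef_pos: [0.4445, -0.2582, 0.153]
tcp_rot: [179.8, -0.2, -0.1]
wrist_force: [0.0, 0.6, -1.3]
opening: 0.0285
grasp_force: 59.1
```

Run:
```python
from h import *
im,C,p=look("wcapheld");s=get_state();print(p,s['wrist_force'],s['opening'],s['tcp_rot']);im=cv2.GaussianBlur(im,(3,3),0);h=hsv(im);Y,X=np.indices(h.shape[:2])
zb=p[2]-.027
for dz in(.004,.04):print(proj("wrist",[[p[0],p[1],zb+dz]],C))
for st,ce,b in blobs((h[...,0]<=13)&(h[...,1]>100)&(h[...,2]>50),300):
    k=max(cv2.findContours(b.astype(np.uint8),0,1)[0],key=len)[:,0];print(st,ce)
    if 200<ce[0]<310 and 200<ce[1]<310:
        top=k[:,1].min();print('top',circ(k[k[:,1]>np.median(k[:,1])+5],zb+.04,C),'flange',circ(k[k[:,1]<top+15],zb+.004,C))
        for y in range(st[1]-4,st[1]+st[3]+6,5): print(y,' '.join('%3d/%-3d'%(h[y,x,0],h[y,x,2]) for x in range(st[0]-6,st[0]+st[2]+8,6)))
```

```text
[ 0.44445537 -0.25824513  0.15303057] [-0.14425635 -0.20100059 -1.51085722] 0.028727282217570094 [ 1.79937643e+02 -6.73122076e-02 -7.20009739e-02]
[[256.21802334 231.38847725]]
[[255.8970535  262.37174675]]
[223, 197, 71, 98, 5513] [258.32831489 245.8951569 ]
top (array([ 0.44340767, -0.2593846 ]), np.float64(0.015721131730594754), np.float64(0.00043656923784630454)) flange (array([ 0.44395024, -0.25912742]), np.float64(0.02098709497162655), np.float64(0.000206774668554243))
193  17/195  17/161  16/147  17/141  17/138  16/136  16/166  17/195  16/178  16/136  16/135  16/135  16/136  16/135  16/136
198  17/186  17/151  16/147  16/144  17/140  15/132  13/145  12/141  14/155  17/171  18/189  17/149  16/141  16/141  16/141
203  17/157  17/153  16/150  16/145  11/135  10/144  10/144  10/145  10/145  10/144  13/144  20/194  19/181  19/178  19/183
208  17/150  17/145  16/141  10/138  10/145  10/144  10/144  10/144  10/145  10/144  10/143  10/141  17/197  17/198  18/198
213  17/144  16/142  11/137  10/143  10/144  10/125  10/110  10/107  10/109  10/135  10/142  10/142  16/163  20/198  20/199

[... 1406 characters left out ...]
9   9/138   9/139   9/138   9/138   9/139   9/139   9/137  10/91   12/54   13/50 
278  14/46   12/50   11/92   10/136  10/136   9/137   9/138   9/139   9/139   9/137   9/138   9/137  12/62   10/53   10/49 
283  10/44   11/48   17/105  10/136   9/136  10/137   9/137   9/138   9/138  10/138   9/137  12/137  13/74   11/51   11/51 
288  10/43   11/49   16/121  16/133  11/135  10/136   9/138  10/137  10/138  10/138  12/135  16/141  16/129  12/50   13/50 
293  13/43   12/51   16/130  16/134  16/134  14/133  12/135  11/137  12/135  15/136  16/137  18/192  17/161  12/57   12/58 
298  12/44   13/65   17/126  16/127  16/127  17/127  16/128  16/128  16/128  16/129  16/174  16/188  16/176  14/88   13/66
```

The cap is held upright, radii match, and it sits within 1 mm of the tool's middle. Now I'll carry it over the stud.

>>> jog_arm([
  {"tx": 0.5, "ty": -0.9, "tz": 0, "roll": 0, "fingers": 15},
  {"tx": 0.5, "ty": -0.9, "tz": 0, "roll": 0, "fingers": 15},
  {"tx": 0.5, "ty": -0.9, "tz": 0, "roll": 0, "fingers": 15},
  {"tx": 0.5, "ty": -0.9, "tz": 0, "roll": 0, "fingers": 15},
  {"tx": 0.5, "ty": -0.9, "tz": 0, "roll": 0, "fingers": 15},
  {"tx": 0.5, "ty": -0.9, "tz": 0, "roll": 0, "fingers": 15},
  {"tx": 0.5, "ty": -0.9, "tz": 0, "roll": 0, "fingers": 15},
  {"tx": 0.5, "ty": -0.9, "tz": 0, "roll": 0, "fingers": 15},
  {"tx": 0.5, "ty": -0.9, "tz": 0, "roll": 0, "fingers": 15},
  {"tx": 0.27, "ty": -0.6, "tz": 0, "roll": 0, "fingers": 15},
])

```text
clock: 18.92
eef_pos: [0.5626, -0.0389, 0.1495]
tcp_rot: [-180.0, 0.1, -0.0]
wrist_force: [0.2, -1.2, -0.2]
opening: 0.028
grasp_force: 59.2
```

>>> jog_arm([
  {"tx": 0, "ty": 0, "tz": 0.5, "roll": 0, "fingers": 15},
  {"tx": 0, "ty": 0, "tz": 0, "roll": 0, "fingers": 15},
  {"tx": 0, "ty": 0, "tz": 0, "roll": 0, "fingers": 15},
])

```text
clock: 19.3
eef_pos: [0.5626, -0.0408, 0.1381]
tcp_rot: [-180.0, 0.1, -0.1]
wrist_force: [0.3, -0.5, -1.0]
opening: 0.0285
grasp_force: 59.2
```

>>> jog_arm([
  {"tx": 0.04, "ty": 0, "tz": 0.16, "roll": 0, "fingers": 15},
  {"tx": 0, "ty": 0, "tz": 0.16, "roll": 0, "fingers": 15},
  {"tx": 0, "ty": 0, "tz": 0.16, "roll": 0, "fingers": 15},
  {"tx": 0, "ty": 0, "tz": 0, "roll": 0, "fingers": 15},
])

```text
clock: 19.8
eef_pos: [0.5637, -0.04, 0.1261]
tcp_rot: [-180.0, 0.1, -0.1]
wrist_force: [0.7, 0.7, 0.1]
opening: 0.0283
grasp_force: 59.2
```

>>> jog_arm([
  {"tx": 0, "ty": 0, "tz": 0.08, "roll": 0, "fingers": 15},
  {"tx": 0, "ty": 0, "tz": 0, "roll": 0, "fingers": 15},
])

```text
clock: 20.05
eef_pos: [0.5643, -0.0401, 0.1246]
tcp_rot: [180.0, -0.0, -0.1]
wrist_force: [0.3, -0.1, -0.1]
opening: 0.0284
grasp_force: 59.2
```

>>> jog_arm([
  {"tx": 0, "ty": 0, "tz": 0.08, "roll": 0, "fingers": 15},
  {"tx": 0, "ty": 0, "tz": 0.04, "roll": 0, "fingers": 15},
  {"tx": 0, "ty": 0, "tz": 0, "roll": 0, "fingers": 15},
])

```text
clock: 20.42
eef_pos: [0.5649, -0.0403, 0.1231]
tcp_rot: [180.0, -0.1, -0.1]
wrist_force: [-1.7, -0.2, 8.0]
opening: 0.0282
grasp_force: 60.0
```

>>> jog_arm([
  {"tx": 0, "ty": 0, "tz": 0.08, "roll": 0, "fingers": 15},
  {"tx": 0, "ty": 0, "tz": 0, "roll": 0, "fingers": 15},
])

```text
clock: 20.68
eef_pos: [0.5647, -0.0403, 0.121]
tcp_rot: [180.0, -0.1, -0.1]
wrist_force: [-1.2, -0.1, 6.8]
opening: 0.0283
grasp_force: 60.0
```

>>> jog_arm([
  {"tx": 0, "ty": 0, "tz": 0.1, "roll": 0, "fingers": 15},
  {"tx": 0, "ty": 0, "tz": 0.1, "roll": 0, "fingers": 15},
  {"tx": 0, "ty": 0, "tz": 0, "roll": 0, "fingers": 15},
])

```text
clock: 21.05
eef_pos: [0.5642, -0.0401, 0.1141]
tcp_rot: [180.0, -0.0, -0.1]
wrist_force: [2.7, -0.4, -4.7]
opening: 0.0286
grasp_force: 59.5
```

>>> jog_arm([
  {"tx": 0, "ty": 0, "tz": 0.1, "roll": 0, "fingers": 15},
  {"tx": 0, "ty": 0, "tz": 0.08, "roll": 0, "fingers": 15},
  {"tx": 0, "ty": 0, "tz": 0, "roll": 0, "fingers": 15},
])

```text
clock: 21.42
eef_pos: [0.5639, -0.04, 0.1101]
tcp_rot: [-180.0, 0.0, -0.1]
wrist_force: [-0.7, 0.3, 0.2]
opening: 0.0282
grasp_force: 60.2
```

>>> jog_arm([
  {"tx": 0, "ty": 0, "tz": 0.05, "roll": 0, "fingers": 15},
  {"tx": 0, "ty": 0, "tz": 0, "roll": 0, "fingers": 15},
  {"tx": 0, "ty": 0, "tz": 0, "roll": 0, "fingers": 15},
])

```text
clock: 21.8
eef_pos: [0.564, -0.04, 0.11]
tcp_rot: [180.0, -0.0, -0.1]
wrist_force: [-3.3, 0.6, 8.7]
opening: 0.0282
grasp_force: 61.0
```

>>> jog_arm([
  {"tx": 0, "ty": 0, "tz": 0.015, "roll": 0, "fingers": 15},
  {"tx": 0, "ty": 0, "tz": 0, "roll": 0, "fingers": 15},
  {"tx": 0, "ty": 0, "tz": 0, "roll": 0, "fingers": 15},
  {"tx": 0, "ty": 0, "tz": 0, "roll": 0, "fingers": 15},
  {"tx": 0, "ty": 0, "tz": 0, "roll": 0, "fingers": 15},
])

```text
clock: 22.42
eef_pos: [0.564, -0.04, 0.1099]
tcp_rot: [180.0, -0.0, -0.1]
wrist_force: [-3.4, 0.5, 11.4]
opening: 0.0285
grasp_force: 61.1
```

Run:
```python
from h import *
for i in range(4):
    C=cam("wrist");im=snapshot("wrist")[:,:,::-1].copy();s=get_state();print(s['eef_pos'],s['wrist_force'],s['grasp_force'])
p=s['eef_pos'];im=cv2.GaussianBlur(im,(3,3),0);h=hsv(im)
for st,ce,b in blobs((h[...,0]<=13)&(h[...,1]>100)&(h[...,2]>50),2000):
    k=max(cv2.findContours(b.astype(np.uint8),0,1)[0],key=len)[:,0];t=k[:,1].min();print(st,'top@.123',circ(k[k[:,1]>np.median(k[:,1])+5],.123,C),'flange@.087',circ(k[k[:,1]<t+15],.087,C))
```

```text
[ 0.56396721 -0.04002293  0.10994296] [-4.119177    0.94881212 10.6414949 ] 61.089878249913454
[ 0.56396927 -0.04002017  0.10994421] [-4.48247956  0.05453358 10.38815453] 61.08998788520694
[ 0.56397143 -0.04000004  0.10995206] [-4.85771199  1.26662864 10.10845554] 61.089904345571995
[ 0.56396637 -0.0400284   0.10994274] [-3.56796242  1.95873858 10.7647174 ] 61.09019776806235
[224, 198, 70, 97, 5381] top@.123 (array([ 0.56283473, -0.04126442]), np.float64(0.01550127356089687), np.float64(0.00035789105710607214)) flange@.087 (array([ 0.56325046, -0.04115893]), np.float64(0.020938453500356193), np.float64(0.000177356432973556))
```

The cap is at its home height and within 0.5 mm of the stud axis. The push is steady at about 10.5 N, so I'm handing in.

```bash
python3 -c "
from station import *
print(sign_off())"
```

```text
the job is handed in; nothing more can be done
None
```

I seated the white roll on the turntable, clicked the cap fully home and handed the job in at about 22.6 s, with the gripper still pressing the cap down at about 10.5 N. The hand-in returned no verdict.

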